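# Let the labeller's pack stop out to the next hole and load a long pack

## Task

The table labeller's pack stop is still set for the short packs: pinch in the two sprung buttons on its square telescoping sleeve, slide the sleeve out by one hole, to make room, and stop as soon as both buttons have popped through the next holes - slide gently and do not yank the sleeve against the buttons once they have caught. Then lay the long pack flat on the labeller's bed, lengthwise between the end plate and the stop, setting it down rather than dropping it, and let go. Leave the other things on the table where they are.

Things in the scene. Friction and masses are not known exactly. Their poses are not given: they have to be found in the camera images.
- stop_slide (a joint): How far the pack stop's sleeve is slid out, m: about 0 at the start, growing as it moves along the nest's -y, away from the end plate, which lengthens the nest. It rubs with about 3 N. Each upright side has a row of four 12 mm holes; the next pair lies 32 to 48 mm from the first, at a distance that differs from machine to machine and is not measured: it is found by feel.
- button_far (a joint): How far the brass snap button on the nest's +x side of the sleeve is pressed in, m: 0 fully out through a hole (this locks the sleeve), about 0.006 flush with the sleeve's side, 0.0075 riding hidden under its wall. Spring 2 to 5 N. At the next hole it springs out by itself and the sleeve stops dead against it (1 mm of play either way); more than about 25 N of pull then bends the catch.
- button_near (a joint): The same for the opposite button, on the nest's -x side. With the sleeve pinched over both buttons by flat pads, so that they are flush, their round noses let the sleeve, held by that same pinch, be slid off them with roughly 8 to 14 N.
- button_far_tip (a point): Outer end of the far button: a brass pin of 10 mm diameter with a round nose, standing 6 mm out of the sleeve's side (42 mm across both buttons). The buttons belong to the fixed inner tube and do not travel with the sleeve.
- grip_hole (a point): Middle of the square aluminium sleeve (30 by 30 mm outside, on its axis, 58 mm above the table, free below and 55 mm to the sides) at the holes in which the buttons stand at the start; moves with the sleeve. Axes as the nest's: buttons stick out along x, the sleeve runs along y. The stop's red strap, 16 mm wide, crosses its top 42 mm along +y; the black end cap starts 70 mm along -y.
- stop_face (a point): On the face of the pack stop's red steel blade that looks along +y to the end plate, over the bed's middle, 16 mm above the bed; moves with the sleeve. The blade is 86 mm wide, its top 32 mm above the bed and bent outwards. At the start it stands about 92 mm from the end plate; let out by one hole, 5 to 23 mm more than a long pack's length.
- nest (a point): Point on the middle line of the loading place, on top of the white bed, 50 mm above the table; z up, y along the bed towards the white housing. Bed 86 mm wide (x). The fixed end plate's inner face is 62.5 mm along +y, 34 mm high above the bed. The pack may lie anywhere between it and the stop. The sleeve runs alongside, its axis 115 mm along +x.
- labeller: White table labeller, fixed; origin on the table straight below the nest point, axes as the nest's. Its housing starts 130 mm along +y and is 180 mm high; the sleeve's mount (83 mm high) and a parked tamp head (92 mm along +y, 135 mm above the table) stick out of it.
- long_pack_centre (a point): Centre of the one long clear clamshell pack of black sesame squares with a white label: 118 mm long (its y), 62 mm wide (its x), 45 mm high, about 0.22 kg; it lies on the table, this point half-way up (22.5 mm).
- short_pack_1_centre (a point): Centre of a short clamshell pack, 82 by 62 by 45 mm, otherwise like the long one. Leave it.
- short_pack_2_centre (a point): Centre of the other short clamshell pack, 82 by 62 by 45 mm. Leave it.
- label_roll_centre (a point): Centre of a white label roll standing on end, 72 mm diameter, 50 mm high. Leave it.
- bowl: Small steel bowl, 110 mm across, 50 mm high; origin under its foot. Leave it.
- sanitiser: White bottle with a blue cap, 56 mm diameter, 130 mm high; origin under its foot. Leave it.
- long_pack: The long pack itself, its origin under its middle, 22.5 mm below its centre point.
Things that resemble listed ones, but are neither listed nor needed, are in the scene too. What is shaped like the long_pack but purple is not meant.

How it is judged:
By the outcome, as a careful person would: the job done as asked, in the order asked, and still so for the second after the job is handed in, with the robot touching nothing.
It also fails if it takes over 51 s, if anything falls off the work surface, if the arm or the gripper's body presses on something with over 40 N, if the wrist force passes 120 N, or if a joint passes its speed limit or range.

## Robot

A 7-joint arm with a two-finger parallel gripper is mounted at the origin on the work surface. World frame = base frame: x ahead of the robot, y to its left, z up, the work surface at z = 0. Lengths are in m, angles in rad, forces in N, time in s.
With the tool pointing down it reaches from about 0.425 to 0.925 m from the base axis. Payload 6.8 kg.
Tool frame: the origin (TCP) lies between the finger pads; the fingertips stand 22 mm ahead of it and the grasp point (between the pads) lies 3 mm ahead of it; z points along the fingers, y is the direction in which the jaws open and shut (so a half turn about z gives the same grasp; the last joint's range is limited). The gripper opens to 85 mm and grips with 20 to 120 N. Pads are 22 mm wide; open, the fingers measure 114 mm over their backs; the gripper's body (76 mm by 85 mm) begins 54 mm behind the grasp point. The pads swing forward as they close: fully open they stand 13 mm farther back than shut.
Start: joints at [1.219, 0.477, 0.022, 1.555, -0.011, 1.109, -0.083], TCP at [0.163, -0.655, 0.231] pointing down, gripper open.
Joint ranges: [-2.96, 2.96], [-0.34, 2.1], [-1.41, 1.46], [0.24, 2.44], [-1.37, 4.51], [0.17, 1.92], [-2.96, 2.96]. Speed limits (rad/s): [2.39, 2.39, 3.14, 3.14, 3.14, 3.14, 3.14].

## Interface

Orientations are given as a unit quaternion [w, x, y, z].
In Python, from station import bot gives the robot as it stands. The module is installed in compiled form; this text tells all that it offers.
- The arm moves only by the tool drive_tool, never from a script. Its argument "series" is one flat list of numbers, 7 for each row, row after row: the opening, from -1 (shut) to 1 (fully open), then the shift along the tool's x, y, z in mm, then the turn, a rotation vector about the tool's x, y, z in rad. In form: [jaw, x, y, z, wx, wy, wz, jaw, x, y, z, wx, wy, wz, ...]. A call has 1 to 12 rows; each row shifts and turns the commanded pose from where the row before left it, along the tool's axes as they then stand; what a row does not reach is not made up. A row lasts 1/8 s, in which the tool goes at most 62.5 mm and 10.7 degrees, less where a joint would pass 70% of its speed; a pose out of reach is approached as far as the arm can. A call with a gripper value outside its range is refused whole. The fingers move at their own pace and stop on an object; "force" is the grip in N (left out, the last holds). Time passes only in rows, so rows that do not move let the fingers close. It gives the time, the measured TCP pose, the force and the opening at its end, in the units of the state.
- bot.get_obs(): the state, without advancing time (a new reading comes with each control period).
- bot.read_camera(name): name is "side" or "top"; returns a dict with "pixels" (400x640x3 uint8, blue, green, red), "camera_matrix" (3x3 intrinsics, pixels), "rvec" (rotation vector, rad) and "tvec" (3), from world to camera coordinates, as OpenCV has them. Camera axes: x right, y down, z forward; pixel columns grow to the right and rows downward; lengths in m; the calibration is good to about 2 mm. A picture is of the moment at which its call begins. There is no depth.
- bot.hand_in(): hands the job in, once; it reports no verdict.
The state is a dict: "t": time; "q": joint angles; "joint_vel": joint speeds; "joint_torque": joint torques, N m; "eef_pos": TCP position; "tool_rot": TCP orientation; "contact_force": force on the tool from outside, world axes, zero at the start; "torque": the same for the moment, N m; "gripper_width": opening from 0.0 (shut) to 1.0 (fully open).
Only numpy, scipy, OpenCV 4.12 (cv2) and the standard library are available. Lean on these libraries where they do the work, as an engineer would, in place of code of your own. Each camera call takes 0.05 s, during which the arm holds its last target. There are 200 camera calls.

## Working session

There is one attempt and no reset: what is moved stays moved. The work goes in short steps, Python scripts to look and compute and a tool call to move; the robot and the scene stay as the last step left them, time stands still between calls to the robot, and variables do not carry over. Pictures are saved under pics/ and viewed, about 8 in all and at most 12, crops included, and the job is handed in when it is done.

Besides the shell and the picture viewer there is one more tool, called after ">>>" as name(argument=value, ...) on one line, values as JSON. drive_tool: Moves the arm, as the interface text tells. Its arguments: {"type":"object","properties":{"series":{"type":"array"},"force":{"type":"number"}},"required":["series"]}

```bash
mkdir -p pics; cat > h.py <<'E'
import numpy as np,cv2
from station import bot
def cam(n,save=None):
    c=bot.read_camera(n)
    if save: cv2.imwrite('pics/'+save,c['pixels'])
    return c
def ray(c,u,v):
    R=cv2.Rodrigues(np.array(c['rvec'],float))[0];t=np.array(c['tvec'],float).ravel()
    d=R.T@np.linalg.inv(np.array(c['camera_matrix']))@np.array([u,v,1.]);o=-R.T@t
    return o,d
def atz(c,u,v,z):
    o,d=ray(c,u,v);return o+d*(z-o[2])/d[2]
def proj(c,P):
    return cv2.projectPoints(np.array(P,float).reshape(-1,3),np.array(c['rvec'],float),np.array(c['tvec'],float),np.array(c['camera_matrix']),None)[0].reshape(-1,2)
def calib(n):
    import pickle;return pickle.load(open(n+'.pkl','rb'))
E
python3 - <<'E'
from h import *
import pickle
for n in('top','side'):
    c=cam(n,n+'0.png');pickle.dump(c,open(n+'.pkl','wb'));o,d=ray(c,320,200);print(n,o,d,c['camera_matrix'][0])
print(bot.get_obs())
E
```

```text
top [ 0.37071553 -0.19943558  1.17328514] [ 0.18433797  0.03500527 -0.98241456] [434.84075719   0.         319.99512811]
side [0.28252559 0.72852818 1.15332388] [ 0.16273417 -0.62587758 -0.76311986] [480.01491792   0.         309.58587085]
{'t': 0.1, 'q': array([ 1.21888537,  0.47771621,  0.02235045,  1.55634955, -0.01149829,
        1.10928082, -0.08310896]), 'joint_vel': array([-0.00122326, -0.00257893,  0.00031928, -0.00317367,  0.00043443,
       -0.00136275, -0.00059168]), 'joint_torque': array([ 3.88665096e-03, -5.97760785e+01,  1.61332246e+00, -2.81952113e+01,
        1.27583864e-02,  5.09690261e-03,  1.29867880e-05]), 'eef_pos': array([ 0.16280373, -0.65452808,  0.22962519]), 'tool_rot': array([-7.96984937e-04,  9.92578097e-01,  1.21606169e-01, -1.59622271e-04]), 'contact_force': array([0.12438168, 0.06215879, 0.29675536]), 'torque': array([0.0170314 , 0.00281107, 0.02765716]), 'gripper_width': 0.9978728036287577}
```

View pics/top0.png

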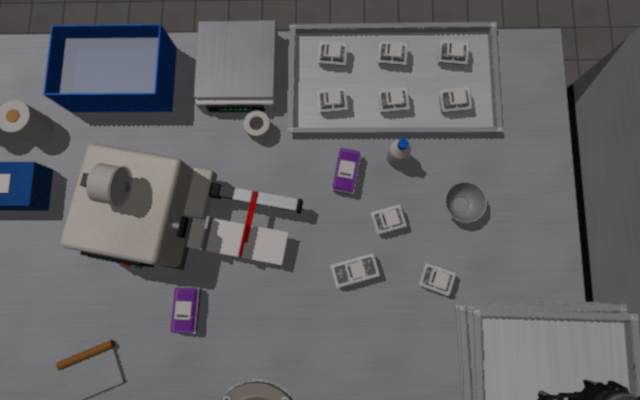

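View pics/side0.png

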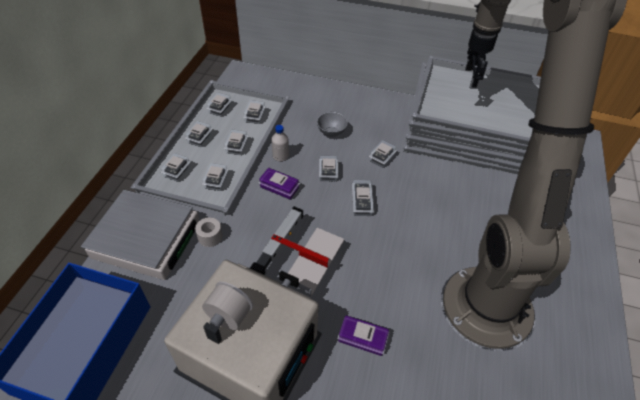

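Top view: the long-pack candidates are the black-square pack at (355,271), the short packs at (389,220) and (438,280), the purple packs at (347,170) and (186,310), and the tray packs at the top. I choose (355,271), which is clear, has dark contents and is the longest. The labeller's bed is at (250,242), the sleeve runs (215,190)-(300,205), and the red stop is at (248,225).

```bash
python3 - <<'E'
from h import *
t=calib('top')['pixels'];s=calib('side')['pixels']
a=cv2.resize(t[165:295,190:390],None,fx=4,fy=4,interpolation=cv2.INTER_CUBIC)
cv2.imwrite('pics/ct.png',a)
b=cv2.resize(s[170:300,240:390],None,fx=4.5,fy=4.5,interpolation=cv2.INTER_CUBIC)
cv2.imwrite('pics/cs.png',b)
E
```

```text
(no output)
```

View pics/ct.png

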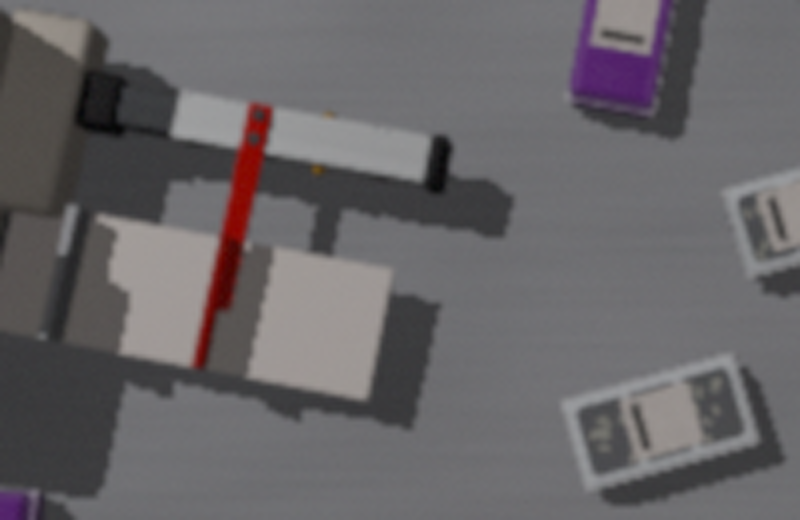

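View pics/cs.png

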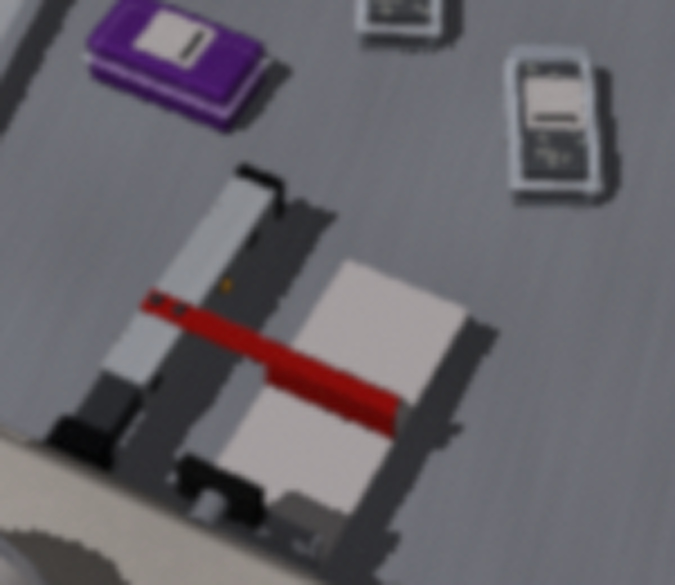

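The crops show the buttons at top px (272.0,193.5) and (269.3,207.3), the bed's -y corners at (288.3,231.5) and (282,265), and the pack's outline around (355,271). The pack has black contents and is the longest, so it is the right one.

```bash
python3 - <<'E'
from h import *
c=calib('top');s=calib('side')
f=lambda x,y,z:atz(c,190+x/4-.375,165+y/4-.375,z)
g=lambda x,y,z:atz(s,240+x/4.5-.39,170+y/4.5-.39,z)
P=lambda *a:print(*[np.round(q,4) for q in a])
b1,b2=f(328,114,.058),f(317,169,.058);P(b1,b2,(b1+b2)/2,np.linalg.norm(b1-b2))
S=[f(178,90,.073),f(432,133,.073),f(172,137,.073),f(425,180,.073)];P(*S)
for p,q in((S[1],S[0]),(S[3],S[2])):print(np.degrees(np.arctan2(*(q-p)[:2])),np.linalg.norm(p-q))
B=[f(110,215,.05),f(393,266,.05),f(368,400,.05),f(120,354,.05)];P(*B);print(np.linalg.norm(B[1]-B[2]),np.degrees(np.arctan2(*(B[0]-B[1])[:2])),np.degrees(np.arctan2(*(B[3]-B[2])[:2])))
for z in (.045,.0225):
  K=np.array([f(*p,z) for p in((562,400),(733,355),(760,437),(590,490))]);print(z,K.mean(0),[np.linalg.norm(K[i]-K[i-1]).round(4) for i in range(4)],np.degrees(np.arctan2(*(K[0]-K[1])[:2])),np.degrees(np.arctan2(*(K[3]-K[2])[:2])))
P('side button near',g(226,286,.058),'sleeve top', g(238,172,.073),g(272,195,.073),'pack',g(508,50,.045),g(590,48,.045),g(515,190,.0225),g(602,190,.0225), 'bed',g(350,262,.05),g(468,312,.05))
E
```

```text
[ 0.598  -0.0323  0.058 ] [ 0.5613 -0.0261  0.058 ] [ 0.5796 -0.0292  0.058 ] 0.0372
[0.6106 0.064  0.073 ] [ 0.5826 -0.1024  0.073 ] [0.5795 0.0666 0.073 ] [ 0.5518 -0.0984  0.073 ]
9.572046363064983 0.1687603947415001
9.51132803544399 0.16735111393793375
[0.5315 0.1111 0.05  ] [ 0.4988 -0.0765  0.05  ] [ 0.4121 -0.0622  0.05  ] [0.4404 0.1001 0.05  ]
0.0878659951914974 9.894897434502402 9.902632978601744
0.045 [ 0.40086004 -0.25057611  0.045     ] [np.float64(0.0597), np.float64(0.1139), np.float64(0.0547), np.float64(0.1138)] -15.090079394331815 -17.590468142452607
0.0225 [ 0.40146117 -0.25159594  0.0225    ] [np.float64(0.0608), np.float64(0.1162), np.float64(0.0558), np.float64(0.116)] -15.090079394331815 -17.590468142452604Traceback (most recent call last):
  File "<stdin>", line 12, in <module>
  File "<stdin>", line 5, in <lambda>
    return _wrapfunc(a, 'round', decimals=decimals, out=out)
    return _wrapit(obj, method, *args, **kwds)
    result = getattr(arr, method)(*args, **kwds)
numpy._core._exceptions._UFuncNoLoopError: ufunc 'multiply' did not contain a loop with signature matching types (dtype('<U16'), dtype('float64')) -> None
```

>>> drive_tool(series=[0.4,46,-42,0,0,0,0,0.4,46,-42,0,0,0,0,0.4,46,-42,0,0,0,0,0.4,46,-42,0,0,0,0,0.4,46,-42,0,0,0,0,0.4,46,-42,0,0,0,0,0.4,46,-42,0,0,0,0,0.4,46,-42,0,0,0,0,0.4,46,-42,0,0,0,0,0.4,46,-42,0,0,0,0,0.4,46,-42,0,0,0,0,0.4,46,-42,0,0,0,0], force=30)

```text
t: 1.6
eef_pos: [0.5776, -0.0312, 0.2303]
tool_rot: [0.0, 0.993, 0.121, -0.0]
contact_force: [0.6, -1.0, -0.2]
gripper_width: 0.703
```

>>> drive_tool(series=[0.4,0,0,0,0,0,-0.166,0.4,0,0,0,0,0,-0.166,0.4,0,0,0,0,0,-0.166,0.4,0,0,0,0,0,-0.166,0.4,0,0,0,0,0,-0.166,0.4,0,0,0,0,0,-0.166,0.4,0,0,0,0,0,-0.166,0.4,0,0,0,0,0,0])

```text
t: 2.6
eef_pos: [0.5767, -0.0329, 0.2301]
tool_rot: [-0.0, 0.764, 0.646, -0.0]
contact_force: [0.5, 0.1, 0.5]
gripper_width: 0.703
```

```bash
python3 - <<'E'
from h import *
c=calib('top');s=calib('side')
g=lambda x,y,z:atz(s,240+x/4.5-.39,170+y/4.5-.39,z)
f=lambda x,y,z:atz(c,190+x/4-.375,165+y/4-.375,z)
a=np.radians(9.65);X=np.array([np.cos(a),-np.sin(a)]);Y=np.array([np.sin(a),np.cos(a)]);G=np.array([.5794,-.029])
def L(n,p):print(n,np.round(p,4),'rel G nest xy mm',np.round([(p[:2]-G)@X*1e3,(p[:2]-G)@Y*1e3],1))
L('near btn',g(226,286,.058))
L('cap/sleeve corner',g(238,172,.073));L('',g(272,195,.073))
L('strap side',g(160,302,.076));L('strap top',f(257,127,.076))
L('bed-y corner',g(350,262,.05));L('bed-y corner2',g(468,312,.05))
L('bed top1',f(393,266,.05));L('bed top2',f(368,400,.05))
L('endplate top',f(82,207,.084));L('endplate',f(52,338,.084))
for q in((508,50,.04),(590,48,.04),(515,190,.04),(602,190,.04)):L('pack',g(*q))
o=bot.get_obs()['eef_pos'];L('tcp',o)
E
```

```text
near btn [ 0.5625 -0.0262  0.058 ] rel G nest xy mm [-17.2  -0.1]
cap/sleeve corner [ 0.5806 -0.1045  0.073 ] rel G nest xy mm [ 13.8 -74.2]
 [ 0.5538 -0.0931  0.073 ] rel G nest xy mm [-14.5 -67.5]
strap side [0.5924 0.01   0.076 ] rel G nest xy mm [ 6.3 40.6]
strap top [0.5856 0.0108 0.076 ] rel G nest xy mm [-0.5 40.3]
bed-y corner [ 0.4953 -0.0737  0.05  ] rel G nest xy mm [-75.4 -58.2]
bed-y corner2 [ 0.4137 -0.0588  0.05  ] rel G nest xy mm [-158.3  -57.2]
bed top1 [ 0.4988 -0.0765  0.05  ] rel G nest xy mm [-71.5 -60.3]
bed top2 [ 0.4121 -0.0622  0.05  ] rel G nest xy mm [-159.4  -60.8]
endplate top [0.5317 0.12   0.084 ] rel G nest xy mm [-72.  138.9]
endplate [0.448  0.1348 0.084 ] rel G nest xy mm [-157.   139.4]
pack [ 0.4449 -0.2922  0.04  ] rel G nest xy mm [ -88.4 -282. ]
pack [ 0.3906 -0.3117  0.04  ] rel G nest xy mm [-138.7 -310.4]
pack [ 0.4102 -0.1713  0.04  ] rel G nest xy mm [-142.9 -168.7]
pack [ 0.3552 -0.1889  0.04  ] rel G nest xy mm [-194.2 -195.2]
tcp [ 0.5767 -0.0329  0.2301] rel G nest xy mm [-2.  -4.3]
```

>>> drive_tool(series=[0.4,3.5,2,0,0,0,0,0.4,0,0,40,0,0,0,0.4,0,0,40,0,0,0,0.4,0,0,25,0,0,0,0.4,0,0,0,0,0,0,0.4,0,0,0,0,0,0])

```text
t: 3.35
eef_pos: [0.5804, -0.0292, 0.1266]
tool_rot: [0.0, 0.763, 0.646, 0.001]
contact_force: [1.4, 0.4, 0.6]
gripper_width: 0.702
```

```bash
python3 - <<'E'
from h import *
a=cam('top');b=cam('side')
A=cv2.resize(a['pixels'][150:270,200:320],None,fx=3.3,fy=3.3,interpolation=cv2.INTER_CUBIC)
B=cv2.resize(b['pixels'][170:290,240:360],None,fx=3.3,fy=3.3,interpolation=cv2.INTER_CUBIC)
cv2.imwrite('pics/p5.png',np.hstack([A,B]));print(bot.get_obs()['eef_pos'])
E
```

```text
[ 0.58061806 -0.02937859  0.12702607]
```

View pics/p5.png

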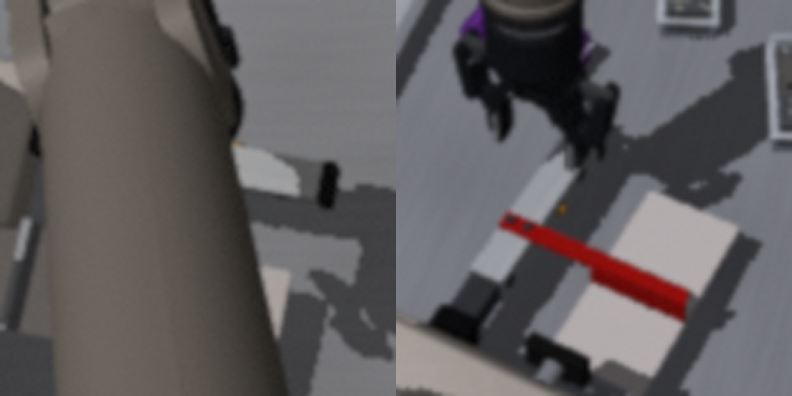

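The side crop shows the fingers straddling the sleeve above the button (near button at crop (561,209)). The top view is blocked by the arm. Descending and pinching now.

>>> drive_tool(series=[0.4,-0.5,-0.8,20,0,0,0,0.4,0,0,20,0,0,0,0.4,0,0,16,0,0,0,0.4,0,0,10,0,0,0,0.4,0,0,0,0,0,0,0.4,0,0,0,0,0,0])

```text
t: 4.2
eef_pos: [0.5791, -0.0298, 0.0599]
tool_rot: [0.0, 0.763, 0.646, 0.0]
contact_force: [0.2, 0.3, 0.6]
gripper_width: 0.703
```

>>> drive_tool(series=[-1,0,0,0,0,0,0,-1,0,0,0,0,0,0,-1,0,0,0,0,0,0,-1,0,0,0,0,0,0,-1,0,0,0,0,0,0,-1,0,0,0,0,0,0,-1,0,0,0,0,0,0], force=30)

```text
t: 5.08
eef_pos: [0.5794, -0.03, 0.0607]
tool_rot: [0.001, 0.763, 0.646, 0.001]
contact_force: [-0.9, -0.7, 5.7]
gripper_width: 0.341
```

The width is 29 mm, so the pads are flush on the sleeve. Sliding starts.

>>> drive_tool(series=[-1,-1,0,0,0,0,0,-1,-1,0,0,0,0,0,-1,-1,0,0,0,0,0,-1,-1,0,0,0,0,0])

```text
t: 5.58
eef_pos: [0.5794, -0.0306, 0.0607]
tool_rot: [-0.0, 0.763, 0.647, 0.002]
contact_force: [-0.6, 7.9, 3.9]
gripper_width: 0.342
```

>>> drive_tool(series=[-1,-1,0,0,0,0,0,-1,-1,0,0,0,0,0,-1,-1,0,0,0,0,0])

```text
t: 5.95
eef_pos: [0.5793, -0.0311, 0.0607]
tool_rot: [-0.001, 0.762, 0.647, 0.004]
contact_force: [1.6, 12.6, 1.1]
gripper_width: 0.344
```

>>> drive_tool(series=[-1,-1,0,0,0,0,0,-1,-1,0,0,0,0,0,-1,0,0,0,0,0,0])

```text
t: 6.32
eef_pos: [0.5792, -0.0315, 0.0608]
tool_rot: [-0.002, 0.762, 0.648, 0.005]
contact_force: [2.2, 15.1, 1.1]
gripper_width: 0.344
```

>>> drive_tool(series=[-1,-1,0,0,0,0,0,-1,-1,0,0,0,0,0,-1,0,0,0,0,0,0])

```text
t: 6.7
eef_pos: [0.579, -0.0324, 0.0608]
tool_rot: [-0.002, 0.761, 0.648, 0.005]
contact_force: [2.6, 17.6, -0.5]
gripper_width: 0.34
```

>>> drive_tool(series=[-1,-1,0,0,0,0,0,-1,-1,0,0,0,0,0,-1,0,0,0,0,0,0])

```text
t: 7.08
eef_pos: [0.579, -0.0326, 0.0608]
tool_rot: [-0.002, 0.761, 0.649, 0.006]
contact_force: [2.8, 21.1, -0.6]
gripper_width: 0.341
```

```bash
python3 - <<'E'
from h import *
b=cam('side');a=cam('top');o=bot.get_obs();print(o['contact_force'],o['torque'],o['eef_pos'],o['tool_rot'],o['gripper_width'])
B=cv2.resize(b['pixels'][175:275,250:340],None,fx=5,fy=5,interpolation=cv2.INTER_CUBIC)
A=cv2.resize(a['pixels'][170:240,230:290],None,fx=5,fy=5,interpolation=cv2.INTER_CUBIC)
A=np.vstack([A,np.zeros((150,300,3),np.uint8)])
cv2.imwrite('pics/p6.png',np.hstack([B,A]))
E
```

```text
[ 2.66768732 21.5066265  -1.5337331 ] [ 4.47903429 -0.54605804 -0.51585948] [ 0.5789678  -0.03264138  0.06078557] [-0.00248845  0.76109849  0.64860359  0.00602283] 0.34165766882804094
```

View pics/p6.png

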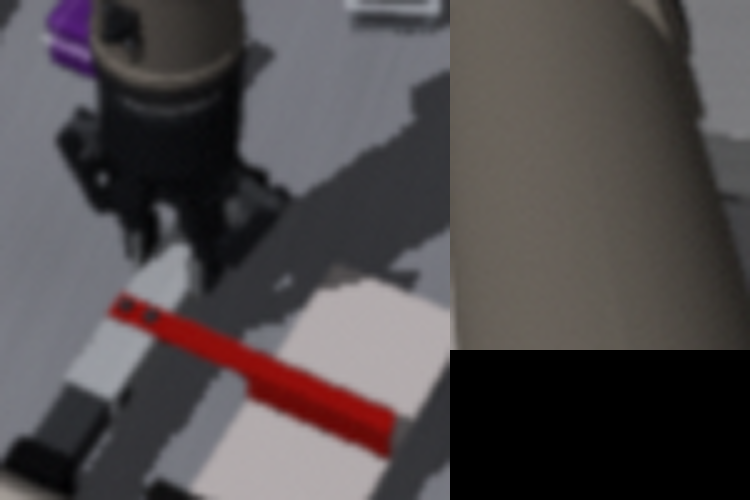

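The buttons are hidden by the fingers and the strap has hardly moved. I'll ease off and pinch more firmly before pulling again.

>>> drive_tool(series=[-1,3,0,0,0,0,0,-1,3,0,0,0,0,0,-1,3,0,0,0,0,0,-1,0,0,0,0,0,0,-1,0,0,0,0,0,0], force=60)

```text
t: 7.8
eef_pos: [0.5792, -0.0314, 0.0609]
tool_rot: [-0.0, 0.763, 0.647, 0.002]
contact_force: [-0.9, 4.9, 6.5]
gripper_width: 0.332
```

>>> drive_tool(series=[-1,-1.5,0,0,0,0,0,-1,-1.5,0,0,0,0,0,-1,-1,0,0,0,0,0,-1,0,0,0,0,0,0])

```text
t: 8.3
eef_pos: [0.5791, -0.0319, 0.0609]
tool_rot: [-0.001, 0.762, 0.648, 0.004]
contact_force: [2.0, 12.1, 3.7]
gripper_width: 0.336
```

>>> drive_tool(series=[-1,-1,0,0,0,0,0,-1,-1,0,0,0,0,0,-1,-1,0,0,0,0,0,-1,0,0,0,0,0,0])

```text
t: 8.8
eef_pos: [0.579, -0.0323, 0.0609]
tool_rot: [-0.002, 0.761, 0.648, 0.005]
contact_force: [1.1, 17.7, 1.6]
gripper_width: 0.329
```

>>> drive_tool(series=[-1,-1,0,0,0,0,0,-1,-1,0,0,0,0,0,-1,0,0,0,0,0,0,-1,0,0,0,0,0,0])

```text
t: 9.3
eef_pos: [0.579, -0.0326, 0.0609]
tool_rot: [-0.002, 0.761, 0.649, 0.006]
contact_force: [2.9, 21.6, 1.3]
gripper_width: 0.333
```

>>> drive_tool(series=[-1,3,0,0,0,0,0,-1,3,0,0,0,0,0,-1,0,0,0,0,0,0,-1,0,0,0,0,0,0], force=110)

```text
t: 9.8
eef_pos: [0.5792, -0.0318, 0.0611]
tool_rot: [-0.001, 0.762, 0.647, 0.003]
contact_force: [-0.3, 11.6, 6.8]
gripper_width: 0.317
```

>>> drive_tool(series=[-1,-1,0,0,0,0,0,-1,-1,0,0,0,0,0,-1,-1,0,0,0,0,0,-1,-1,0,0,0,0,0,-1,0,0,0,0,0,0])

```text
t: 10.42
eef_pos: [0.579, -0.0323, 0.0612]
tool_rot: [-0.002, 0.762, 0.648, 0.005]
contact_force: [0.7, 17.7, 3.7]
gripper_width: 0.316
```

>>> drive_tool(series=[-1,-1,0,0,0,0,0,-1,-1,0,0,0,0,0,-1,-0.5,0,0,0,0,0,-1,0,0,0,0,0,0])

```text
t: 10.92
eef_pos: [0.579, -0.0327, 0.0612]
tool_rot: [-0.003, 0.761, 0.649, 0.006]
contact_force: [2.3, 22.2, 3.1]
gripper_width: 0.317
```

```bash
python3 - <<'E'
from h import *
s=calib('side');o=bot.get_obs();print(o['torque'],o['contact_force'])
a=np.radians(9.65);X=np.array([np.cos(a),-np.sin(a),0]);Y=np.array([np.sin(a),np.cos(a),0]);G=np.array([.5794,-.0295,0])
b=cam('side')['pixels'];k=8;u0,v0=268,205
im=cv2.resize(b[v0:v0+60,u0:u0+60],None,fx=k,fy=k,interpolation=cv2.INTER_CUBIC)
T=o['eef_pos']*[1,1,0]
def D(P,col):
    p=(proj(s,P)-[u0,v0]+.5)*k
    for q in p: cv2.circle(im,tuple(int(v) for v in q),3,col,-1)
D([T-15*.001*X+y*Y+[0,0,z] for y in(-.011,.011) for z in (.039,.073)],(0,255,0))  # pad corners expected
D([G-.021*X+[0,0,.058]],(0,165,255)) # button
D([G+x*X+y*Y+[0,0,.073] for x in(-.015,.015) for y in (0.03,-.07)],(255,0,0))
D([G+.042*Y+[0,0,.075]],(255,0,255))
im0=cv2.resize(s['pixels'][v0:v0+60,u0:u0+60],None,fx=5,fy=8,interpolation=cv2.INTER_CUBIC)
cv2.imwrite('pics/p7.png',np.hstack([im,im0]))
E
```

```text
[ 4.64976693 -0.28109414 -0.55253769] [ 2.25463787 22.20922303  3.07850901]
```

View pics/p7.png

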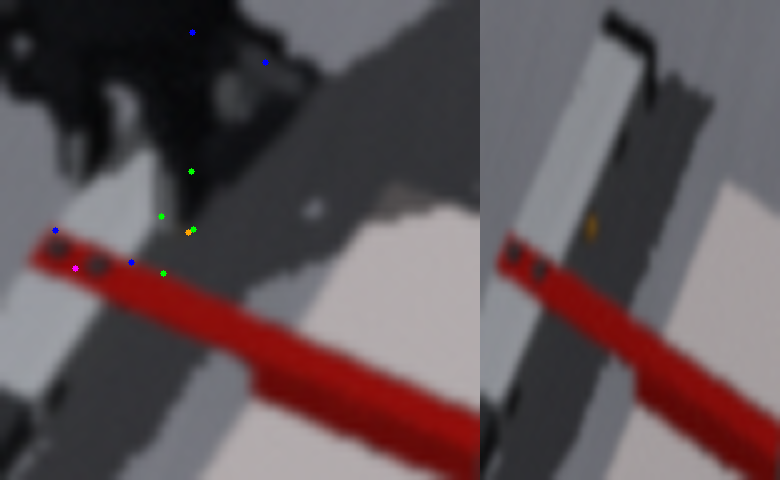

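```bash
python3 - <<'E'
from h import *
s=calib('side');b=cam('side')['pixels'];k=12;u0,v0=270,205
f=lambda p:cv2.resize((255*(p[v0:v0+48,u0:u0+32]/255.)**.45).astype(np.uint8),None,fx=k,fy=k,interpolation=cv2.INTER_CUBIC)
cv2.imwrite('pics/p8.png',np.hstack([f(b),f(s['pixels'])]))
E
```

```text
(no output)
```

View pics/p8.png

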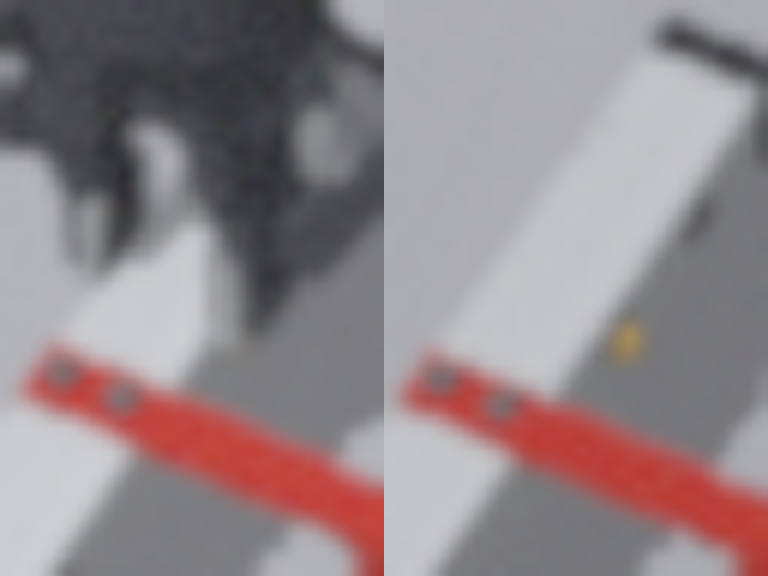

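```bash
python3 - <<'E'
from h import *
s=calib('side')
a=np.radians(9.65);X=np.array([np.cos(a),-np.sin(a),0]);Y=np.array([np.sin(a),np.cos(a),0])
T=np.array([.5806,-.0294,.127])
for x in(-.03,-.044):
  for y in(.011,-.011):
    for dz in(-.022,-.012,-.002): print('open',x,y,dz,((proj(s,T+x*X+y*Y+[0,0,dz])[0]-[240,170])*3.3+[396,0]).round())
T=np.array([.579,-.0327,.0612])
for x in(-.015,-.02,-.028):
  for y in(.011,-.011):
    for dz in(-.022,-.012,-.002,.008): print('shut',x,y,dz,((proj(s,T+x*X+y*Y+[0,0,dz])[0]-[270,205]+.5)*12).round())
E
```

```text
open -0.03 0.011 -0.022 [565. 189.]
open -0.03 0.011 -0.012 [565. 182.]
open -0.03 0.011 -0.002 [565. 175.]
open -0.03 -0.011 -0.022 [578. 171.]
open -0.03 -0.011 -0.012 [578. 163.]
open -0.03 -0.011 -0.002 [578. 156.]
open -0.044 0.011 -0.022 [580. 196.]
open -0.044 0.011 -0.012 [580. 188.]
open -0.044 0.011 -0.002 [580. 181.]
open -0.044 -0.011 -0.022 [593. 177.]
open -0.044 -0.011 -0.012 [593. 169.]
open -0.044 -0.011 -0.002 [593. 162.]
shut -0.015 0.011 -0.022 [222. 410.]
shut -0.015 0.011 -0.012 [221. 385.]
shut -0.015 0.011 -0.002 [220. 360.]
shut -0.015 0.011 0.008 [219. 334.]
shut -0.015 -0.011 -0.022 [266. 343.]
shut -0.015 -0.011 -0.012 [265. 318.]
shut -0.015 -0.011 -0.002 [264. 293.]
shut -0.015 -0.011 0.008 [264. 267.]
shut -0.02 0.011 -0.022 [240. 418.]
shut -0.02 0.011 -0.012 [240. 393.]
shut -0.02 0.011 -0.002 [239. 368.]
shut -0.02 0.011 0.008 [238. 342.]
shut -0.02 -0.011 -0.022 [284. 351.]
shut -0.02 -0.011 -0.012 [284. 326.]
shut -0.02 -0.011 -0.002 [283. 301.]
shut -0.02 -0.011 0.008 [282. 275.]
shut -0.028 0.011 -0.022 [270. 430.]
shut -0.028 0.011 -0.012 [269. 406.]
shut -0.028 0.011 -0.002 [269. 381.]
shut -0.028 0.011 0.008 [268. 355.]
shut -0.028 -0.011 -0.022 [314. 363.]
shut -0.028 -0.011 -0.012 [313. 338.]
shut -0.028 -0.011 -0.002 [313. 313.]
shut -0.028 -0.011 0.008 [313. 288.]
```

The pads appear to sit too high: their lower corner is at crop (228,345), level with the button. I'll unload, open, and compare where the fingertips really are.

>>> drive_tool(series=[-1,4,0,0,0,0,0,-1,4,0,0,0,0,0,-1,5,0,0,0,0,0,-1,0,0,0,0,0,0,0.2,0,0,0,0,0,0,0.2,0,0,0,0,0,0,0.2,0,0,0,0,0,0,0.2,0,0,0,0,0,0], force=30)

```text
t: 12.02
eef_pos: [0.5784, -0.0306, 0.0593]
tool_rot: [-0.0, 0.763, 0.646, -0.0]
contact_force: [-0.1, -0.6, -0.7]
gripper_width: 0.596
```

```bash
python3 - <<'E'
from h import *
s=calib('side');b=cam('side')['pixels'];k=12;u0,v0=265,205;o=bot.get_obs();print(o['eef_pos'],o['contact_force'],o['gripper_width'])
im=cv2.resize((255*(b[v0:v0+48,u0:u0+60]/255.)**.45).astype(np.uint8),None,fx=k,fy=k,interpolation=cv2.INTER_CUBIC)
a=np.radians(9.65);X=np.array([np.cos(a),-np.sin(a),0]);Y=np.array([np.sin(a),np.cos(a),0]);T=o['eef_pos']
for x in(-.026,-.04):
  for dz,c in((-.022,(0,255,0)),(.0,(255,0,0))):
    p=(proj(s,[T+x*X+y*Y+[0,0,dz] for y in(.011,-.011)])-[u0,v0]+.5)*k
    cv2.line(im,*[tuple(int(v) for v in q) for q in p],c,1)
cv2.imwrite('pics/p9.png',im)
E
```

```text
[ 0.57840796 -0.0305209   0.05931256] [ 0.08633736 -0.0883308   0.37740376] 0.6050657625837381
```

View pics/p9.png

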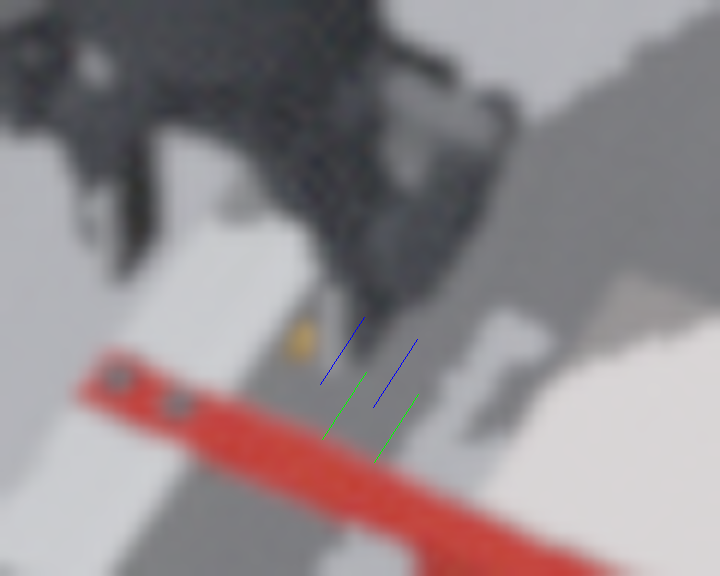

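The near button is out again at crop (302,340). The fingertip corner, at (340,370), lies about 20 mm above where the nominal tip should project, so the pads were gripping above the buttons. I'll lower and pinch again.

>>> drive_tool(series=[0.2,1,0.5,5,0,0,0,0.2,1,0,5,0,0,0,0.2,0,0,5,0,0,0,0.2,0,0,0,0,0,0])

```text
t: 12.58
eef_pos: [0.5789, -0.0285, 0.0439]
tool_rot: [-0.0, 0.763, 0.646, -0.0]
contact_force: [0.8, -0.2, -0.2]
gripper_width: 0.6
```

>>> drive_tool(series=[-1,0,0,0,0,0,0,-1,0,0,0,0,0,0,-1,0,0,0,0,0,0,-1,0,0,0,0,0,0,-1,0,0,0,0,0,0], force=30)

```text
t: 13.2
eef_pos: [0.5797, -0.0285, 0.0451]
tool_rot: [0.0, 0.763, 0.646, 0.0]
contact_force: [-1.2, 0.2, 6.1]
gripper_width: 0.348
```

>>> drive_tool(series=[-1,-1,0,0,0,0,0,-1,-1,0,0,0,0,0,-1,-1,0,0,0,0,0,-1,-1,0,0,0,0,0,-1,0,0,0,0,0,0])

```text
t: 13.82
eef_pos: [0.5796, -0.0291, 0.045]
tool_rot: [-0.001, 0.762, 0.647, 0.002]
contact_force: [-0.1, 8.4, 3.6]
gripper_width: 0.35
```

>>> drive_tool(series=[-1,-1,0,0,0,0,0,-1,-1,0,0,0,0,0,-1,-1,0,0,0,0,0,-1,0,0,0,0,0,0])

```text
t: 14.32
eef_pos: [0.5793, -0.031, 0.0451]
tool_rot: [-0.001, 0.762, 0.647, 0.003]
contact_force: [1.3, 9.5, 3.2]
gripper_width: 0.347
```

>>> drive_tool(series=[-1,-1,0,0,0,0,0,-1,-1,0,0,0,0,0,-1,-1,0,0,0,0,0,-1,0,0,0,0,0,0])

```text
t: 14.82
eef_pos: [0.5791, -0.0321, 0.0451]
tool_rot: [-0.002, 0.762, 0.648, 0.004]
contact_force: [3.1, 14.4, 1.0]
gripper_width: 0.348
```

>>> drive_tool(series=[-1,-1,0,0,0,0,0,-1,-1,0,0,0,0,0,-1,0,0,0,0,0,0])

```text
t: 15.2
eef_pos: [0.579, -0.0325, 0.0451]
tool_rot: [-0.002, 0.762, 0.648, 0.004]
contact_force: [2.9, 17.5, 0.3]
gripper_width: 0.351
```

```bash
python3 - <<'E'
from h import *
s=calib('side')['pixels'];b=cam('side')['pixels']
for n,p in(('0',s),('now',b)):
    h=p[225:242,282:300].astype(int);g=(h[...,2]-h[...,0])
    ys,xs=np.where(g>25);print(n,[(x+282,y+225,g[y,x]) for y,x in zip(ys,xs)][:20])
t0=calib('top')['pixels'];t=cam('top')['pixels']
for p in(t0,t):
    h=p[185:212,262:280].astype(int);g=(h[...,2]-h[...,0]);ys,xs=np.where(g>25);print([(x+262,y+185,g[y,x]) for y,x in zip(ys,xs)][:20])
k=8;u0,v0=262,200
im=cv2.resize((255*(b[v0:v0+60,u0:u0+60]/255.)**.45).astype(np.uint8),None,fx=k*1.6,fy=k*1.2,interpolation=cv2.INTER_CUBIC)
cv2.imwrite('pics/p10.png',im)
print((b[v0+22:v0+42,280:302].sum(2)//3))
E
```

```text
0 [(np.int64(289), np.int64(232), np.int64(29)), (np.int64(290), np.int64(232), np.int64(53)), (np.int64(289), np.int64(233), np.int64(44)), (np.int64(290), np.int64(233), np.int64(64)), (np.int64(291), np.int64(233), np.int64(31)), (np.int64(289), np.int64(234), np.int64(35)), (np.int64(290), np.int64(234), np.int64(43)), (np.int64(282), np.int64(238), np.int64(74)), (np.int64(283), np.int64(238), np.int64(56)), (np.int64(284), np.int64(238), np.int64(40)), (np.int64(285), np.int64(238), np.int64(28)), (np.int64(282), np.int64(239), np.int64(109)), (np.int64(283), np.int64(239), np.int64(104)), (np.int64(284), np.int64(239), np.int64(97)), (np.int64(285), np.int64(239), np.int64(89)), (np.int64(286), np.int64(239), np.int64(72)), (np.int64(287), np.int64(239), np.int64(46)), (np.int64(282), np.int64(240), np.int64(116)), (np.int64(283), np.int64(240), np.int64(118)), (np.int64(284), np.int64(240), np.int64(117))]
now [(np.int64(282), np.int64(236), np.int64(47)), (np.int64(283), np.int64(236), np.int64(42)), (np.int64(284), np.int64(236), np.int64(32)), (np.int64(282), np.int64(237)
[... 2339 characters left out ...]
8  30  33  32  43  52  55  54
   53  53  54  52]
 [101 123 140 146 141 116  79  57  59  72  48  26  29  39  49  53  54  53
   53  53  53  53]
 [ 61  73  89 100 102  83  62  54  53  67  51  35  37  47  53  54  54  54
   54  53  53  53]
 [ 45  46  50  61  68  64  59  55  53  57  51  48  49  52  54  55  53  53
   53  52  53  53]
 [ 45  44  50  55  57  57  58  57  57  57  55  53  53  53  54  54  53  53
   53  53  53  53]
 [ 54  52  53  54  54  55  55  56  58  58  58  58  55  54  54  54  53  53
   52  53  53  53]
 [ 78  63  55  55  55  55  54  56  56  56  57  59  58  58  57  54  53  53
   53  54  58  63]
 [116  78  57  52  53  54  55  54  55  55  55  55  56  57  57  57  55  54
   57  67  77  92]]
```

```bash
cat >> h.py <<'E'
def stop_shift():
    """sleeve slide (mm) from the side view: profile of the red strap/blade"""
    a=np.radians(9.65);Y=np.array([np.sin(a),np.cos(a),0])
    s=calib('side');p0=s['pixels'].astype(int);p1=cam('side')['pixels'].astype(int)
    red=lambda p:np.clip(p[...,2]-p[...,1]-30,0,None)
    best=[]
    u=proj(s,[[.52,.02,.075],[.52,.02,.075]-Y*.01]);d=(u[1]-u[0])/10
    A=red(p0).astype(np.float32)
    for mm in np.arange(-3,55,.5):
        M=np.float32([[1,0,d[0]*mm],[0,1,d[1]*mm]])
        W=cv2.warpAffine(A,M,(640,400));best.append((np.abs(W-red(p1))[140:300,255:345].sum(),mm))
    return min(best),d
E
python3 - <<'E'
from h import *
print(stop_shift())
E
```

```text
((np.float64(7976.125), np.float64(4.5)), array([ 0.17051915, -0.26896623]))
```

View pics/p10.png

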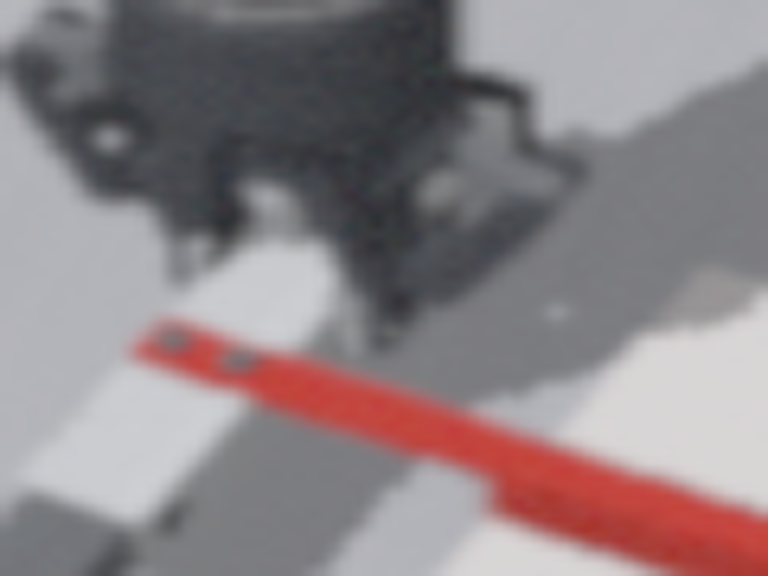

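The strap has moved about 4.5 mm, so the sleeve is riding up on the button noses. I'll keep pulling gently.

>>> drive_tool(series=[-1,-1,0,0,0,0,0,-1,-1,0,0,0,0,0,-1,0,0,0,0,0,0])

```text
t: 15.72
eef_pos: [0.5779, -0.0386, 0.045]
tool_rot: [-0.001, 0.762, 0.647, 0.002]
contact_force: [-0.9, 8.5, 3.8]
gripper_width: 0.343
```

```bash
python3 -c "
from h import *
print(stop_shift()[0])"
```

```text
(np.float64(7480.296875), np.float64(11.0))
```

Both buttons are under the wall and the sleeve is sliding.

>>> drive_tool(series=[-1,-2,0,0,0,0,0,-1,-2,0,0,0,0,0,-1,-2,0,0,0,0,0,-1,-2,0,0,0,0,0,-1,-2,0,0,0,0,0,-1,-2,0,0,0,0,0,-1,0,0,0,0,0,0])

```text
t: 16.65
eef_pos: [0.5757, -0.051, 0.045]
tool_rot: [-0.001, 0.762, 0.647, 0.002]
contact_force: [0.5, 7.5, 5.7]
gripper_width: 0.348
```

```bash
python3 -c "
from h import *
print(stop_shift()[0]);print(bot.get_obs()['contact_force'])"
```

```text
(np.float64(8632.5), np.float64(23.5))
[-1.12688499  8.01345852  5.77748803]
```

>>> drive_tool(series=[-1,-1.5,0,0,0,0,0,-1,-1.5,0,0,0,0,0,-1,-1.5,0,0,0,0,0,-1,-1.5,0,0,0,0,0,-1,-1,0,0,0,0,0])

```text
t: 17.32
eef_pos: [0.5741, -0.0601, 0.045]
tool_rot: [-0.0, 0.763, 0.647, 0.0]
contact_force: [-2.1, 4.3, 6.3]
gripper_width: 0.344
```

>>> drive_tool(series=[-1,-1,0,0,0,0,0,-1,-1,0,0,0,0,0,-1,-1,0,0,0,0,0,-1,0,0,0,0,0,0])

```text
t: 17.82
eef_pos: [0.5735, -0.0631, 0.045]
tool_rot: [-0.0, 0.763, 0.647, 0.0]
contact_force: [-2.7, 4.2, 8.4]
gripper_width: 0.344
```

>>> drive_tool(series=[-1,-1,0,0,0,0,0,-1,-1,0,0,0,0,0,-1,-1,0,0,0,0,0,-1,0,0,0,0,0,0])

```text
t: 18.32
eef_pos: [0.5734, -0.064, 0.045]
tool_rot: [-0.001, 0.763, 0.647, 0.001]
contact_force: [-1.4, 7.0, 6.6]
gripper_width: 0.346
```

>>> drive_tool(series=[-1,-1,0,0,0,0,0,-1,-1,0,0,0,0,0,-1,0,0,0,0,0,0])

```text
t: 18.7
eef_pos: [0.5733, -0.0644, 0.045]
tool_rot: [-0.001, 0.762, 0.647, 0.002]
contact_force: [-0.4, 10.3, 4.0]
gripper_width: 0.343
```

The force is climbing stiffly, so it has caught. I'll unload, release, lift clear and check.

>>> drive_tool(series=[-1,2,0,0,0,0,0,-1,2,0,0,0,0,0,-1,0,0,0,0,0,0,0.4,0,0,0,0,0,0,0.4,0,0,0,0,0,0,0.4,0,0,0,0,0,0,0.4,0,0,0,0,0,0,0.4,0,0,-15,0,0,0,0.4,0,0,-25,0,0,0,0.4,0,0,-50,0,0,0,0.4,0,0,-50,0,0,0])

```text
t: 20.08
eef_pos: [0.5731, -0.0649, 0.1868]
tool_rot: [0.0, 0.763, 0.647, 0.0]
contact_force: [0.7, -0.6, 0.1]
gripper_width: 0.7
```

>>> drive_tool(series=[1,-60,0,-10,0,0,0,1,-60,0,0,0,0,0,1,-60,-10,0,0,0,-0.09,1,-30,-50,0,0,0,-0.18,1,0,-50,0,0,0,-0.18,1,0,0,0,0,0,0,1,0,0,0,0,0,0])

```text
t: 20.95
eef_pos: [0.4329, -0.2724, 0.1956]
tool_rot: [0.001, 0.6, 0.8, 0.0]
contact_force: [1.1, -0.3, -0.3]
gripper_width: 0.998
```

```bash
python3 - <<'E'
from h import *
print(stop_shift()[0]);b=cam('side')['pixels'];t=cam('top')['pixels'];print(bot.get_obs()['eef_pos'])
A=cv2.resize(t[180:280,215:315],None,fx=4,fy=4,interpolation=cv2.INTER_CUBIC)
B=cv2.resize(b[195:295,255:355],None,fx=4,fy=4,interpolation=cv2.INTER_CUBIC)
cv2.imwrite('pics/p11.png',np.hstack([A,B]))
E
```

```text
(np.float64(9340.5078125), np.float64(36.5))
[ 0.43356732 -0.27169392  0.19503411]
```

View pics/p11.png

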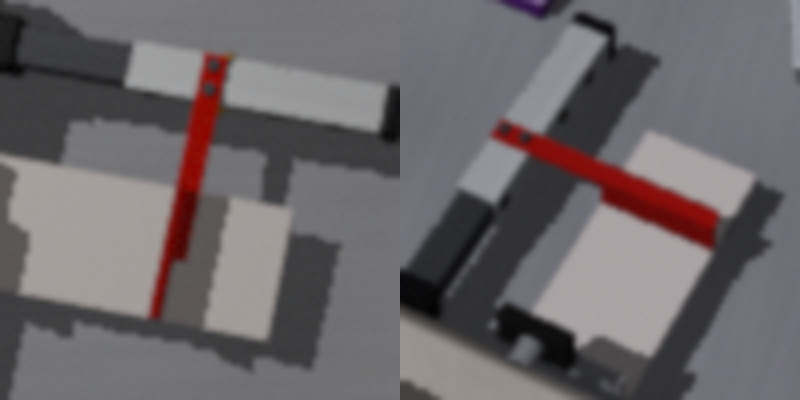

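The top crop shows the strap at (205,90), moved by about 36.5 mm, with brass visible beside it at (228,57). Next I check both buttons numerically, fit the pack with both cameras, and measure the gap.

```bash
python3 - <<'E'
from h import *
from scipy.optimize import minimize
t=cam('top')['pixels'].astype(int)
for n,(u,v) in(('far',(272,193.5)),('near',(269,207))):
    w=t[int(v)-4:int(v)+5,int(u)-4:int(u)+6];g=np.minimum(w[...,2],w[...,1]+15)-w[...,0]
    print(n,'gold map\n',np.where((w[...,1]-w[...,0]>12),w[...,1]-w[...,0],0))
C={n:calib(n) for n in('top','side')}
G={}
for n,c in C.items():
    g=cv2.GaussianBlur(c['pixels'],(0,0),1).astype(np.float32)
    G[n]=sum(np.hypot(cv2.Sobel(g[...,i],5,1,0),cv2.Sobel(g[...,i],5,0,1)) for i in range(3))
    G[n]=cv2.GaussianBlur(G[n],(0,0),1)
s=np.linspace(-1,1,30);e=np.ones(30)
R=np.concatenate([np.c_[s*.031,e*.059],np.c_[s*.031,-e*.059],np.c_[e*.031,s*.059],np.c_[-e*.031,s*.059]])
def cost(p,ns=('top','side')):
    x,y,a,z=p;k=np.array([[np.cos(a),-np.sin(a)],[np.sin(a),np.cos(a)]])
    P=np.c_[R@k.T+[x,y],np.full(len(R),z)];v=0
    for n in ns:
        q=proj(C[n],P).astype(np.float32)
        v-=cv2.remap(G[n],q[:,:1],q[:,1:],cv2.INTER_LINEAR).mean()/G[n].std()
    return v
for ns in(('top','side'),('top',),('side',)):
  best=None
  for z in(.005,.015,.0225,.03,.04,.045):
    for x in(.393,.400,.407):
      for y in(-.255,-.248,-.241):
        r=minimize(lambda p:cost([*p,z],ns),[x,y,np.radians(16.3)],method='Nelder-Mead',options=dict(initial_simplex=np.array([x,y,.285])+np.array([[0,0,0],[.005,0,0],[0,.005,0],[0,0,.05]])))
        if best is None or r.fun<best[0]:best=(r.fun,z,r.x)
  print(ns,best[0].round(3),best[1],best[2].round(4),np.degrees(best[2][2]).round(1))
a=np.radians(9.65);X=np.array([np.cos(a),-np.sin(a)]);Y=np.array([np.sin(a),np.cos(a)]);G0=np.array([.5794,-.0295])
gr=C['top']['pixels'].mean(2).astype(np.float32)
for x in(-85,-100,-115,-130):
    ys=np.arange(120,152,2);P=[[*(G0+X*x/1e3+Y*y/1e3),.084] for y in ys];q=proj(C['top'],P).astype(np.float32)
    print(x,cv2.remap(gr,q[:,:1],q[:,1:],1).ravel().astype(int))
g=lambda x,y,z:atz(C['side'],240+x/4.5-.39,170+y/4.5-.39,z)
for q in((395,434,.052),(268,385,.052)):
    p=g(*q)[:2]-G0;print('blade',p@X,p@Y)
E
```

```text
far gold map
 [[ 0  0  0  0  0  0  0  0  0  0]
 [ 0  0  0  0  0  0  0  0  0  0]
 [ 0  0  0  0  0  0  0  0  0  0]
 [ 0  0  0  0  0  0  0  0  0  0]
 [ 0  0  0 13 20  0  0  0  0  0]
 [ 0  0  0 26 25  0  0  0  0  0]
 [ 0  0  0  0  0  0  0  0  0  0]
 [ 0  0  0  0  0  0  0  0  0  0]
 [ 0  0  0  0  0  0  0  0  0  0]]
near gold map
 [[ 0  0  0  0  0  0  0  0  0  0]
 [ 0  0  0  0  0  0  0  0  0  0]
 [ 0  0  0  0  0  0  0  0  0  0]
 [ 0  0  0  0 13  0  0  0  0  0]
 [ 0  0  0 16 25 24  0  0  0  0]
 [ 0  0  0  0  0  0  0  0  0  0]
 [ 0  0  0  0  0  0  0  0  0  0]
 [ 0  0  0  0  0  0  0  0  0  0]
 [ 0  0  0  0  0  0  0  0  0  0]]
('top', 'side') -5.527 0.005 [ 0.4001 -0.2527  0.2873] 16.5
('top',) -2.569 0.005 [ 0.4012 -0.2534  0.2811] 16.1
('side',) -3.075 0.005 [ 0.3967 -0.2508  0.3123] 17.9
-85 [ 86  85  84  84  83  77  66  49  43  44  58  87 114 125 119 101]
-100 [ 84  84  84  84  83  79  67  53  43  44  58  82 113 123 116 101]
-115 [85 84 84 84 83 81 70 55 43 39 43 49 57 63 70 78]
-130 [83 83 84 83 83 80 71 53 44 41 42 49 56 63 70 77]
blade -0.156862614946381 0.046365815753164286
blade -0.07317567149089327 0.05029796843847442
```

Both buttons show brass outside the sleeve. The pack fit gives (0.400, -0.2525), 16.5°. The target centre is (0.479, 0.0655) with about ±5 mm of slack.

>>> drive_tool(series=[1,28,-27,0,0,0,0,1,0,0,40,0,0,0,1,0,0,40,0,0,0,1,0,0,25,0,0,0,1,0,0,0,0,0,0])

```text
t: 21.78
eef_pos: [0.3978, -0.2518, 0.0881]
tool_rot: [-0.002, 0.599, 0.801, 0.0]
contact_force: [0.0, -0.7, 1.1]
gripper_width: 1.001
```

```bash
python3 - <<'E'
from h import *
o=bot.get_obs();print(o['eef_pos'],o['tool_rot'])
b=cam('side')['pixels'];u0,v0,k=330,140,8
im=cv2.resize((255*(b[v0:v0+75,u0:u0+80]/255.)**.5).astype(np.uint8),None,fx=k,fy=k,interpolation=cv2.INTER_CUBIC)
cv2.imwrite('pics/p12.png',im)
E
```

```text
[ 0.39783492 -0.25182858  0.08806132] [-1.91813269e-03  5.98933378e-01  8.00796543e-01  1.61584311e-04]
```

View pics/p12.png

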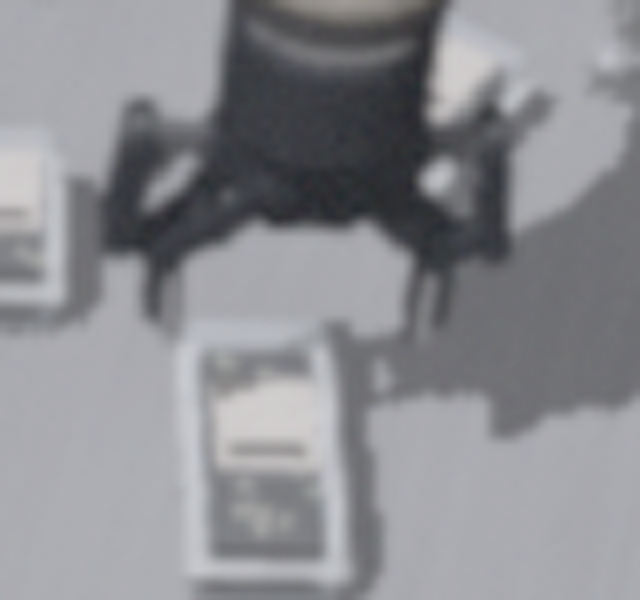

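```bash
python3 - <<'E'
from h import *
s=calib('side');T=np.array([.3978,-.2518,.0881]);a=np.radians(16.4);X=np.array([np.cos(a),np.sin(a),0])
for n,P in(('tcp',T),('pack',[.4,-.2525,.0225])):print(n,((proj(s,P)[0]-[330,140]+.5)*8).round())
for dz in(-.02,-.01,0,.01,.02):print(dz,[((proj(s,T+X*w+[0,0,dz])[0]-[330,140]+.5)*8).round() for w in(-.05,.05)])
E
```

```text
tcp [290. 347.]
pack [268. 458.]
-0.02 [array([417., 385.]), array([153., 380.])]
-0.01 [array([420., 367.]), array([155., 362.])]
0 [array([423., 350.]), array([157., 345.])]
0.01 [array([427., 332.]), array([159., 327.])]
0.02 [array([430., 313.]), array([161., 308.])]
```

The crop shows the open fingertips at rows 325-340, about 10 mm above the TCP, with the pack centre at (268,458), straddled. I'll descend to TCP z = 0.012.

>>> drive_tool(series=[1,-1,2,30,0,0,0,1,0,0,20,0,0,0,1,0,0,14,0,0,0,1,0,0,8,0,0,0,1,0,0,4,0,0,0,1,0,0,0,0,0,0])

```text
t: 22.58
eef_pos: [0.4007, -0.2536, 0.0137]
tool_rot: [0.0, 0.6, 0.8, -0.0]
contact_force: [-0.1, 0.4, 0.4]
gripper_width: 0.999
```

>>> drive_tool(series=[-1,0,0,0,0,0,0,-1,0,0,0,0,0,0,-1,0,0,0,0,0,0,-1,0,0,0,0,0,0], force=30)

```text
t: 23.08
eef_pos: [0.401, -0.2537, 0.0141]
tool_rot: [0.001, 0.6, 0.8, 0.0]
contact_force: [-0.5, 1.3, 6.9]
gripper_width: 0.721
```

>>> drive_tool(series=[-1,0,0,-20,0,0,0,-1,0,0,-50,0,0,0,-1,0,0,-50,0,0,0,-1,0,0,0,0,0,0.151,-1,0,0,0,0,0,0.151,-1,0,0,0,0,0,0.151,-1,50,4,0,0,0,0,-1,50,4,0,0,0,0,-1,50,4,0,0,0,0,-1,50,4,0,0,0,0,-1,50,4,0,0,0,0,-1,40,3,0,0,0,0])

```text
t: 24.58
eef_pos: [0.4715, 0.0306, 0.1334]
tool_rot: [-0.0, 0.764, 0.646, -0.0]
contact_force: [0.2, -0.1, -1.5]
gripper_width: 0.715
```

>>> drive_tool(series=[-1,20,0,0,0,0,0,-1,16,0,0,0,0,0,-1,0,0,0,0,0,0,-1,0,0,0,0,0,0,-1,0,0,0,0,0,0])

```text
t: 25.2
eef_pos: [0.4775, 0.0628, 0.1334]
tool_rot: [0.0, 0.765, 0.645, -0.0]
contact_force: [-0.4, 0.2, -1.7]
gripper_width: 0.722
```

```bash
python3 - <<'E'
from h import *
o=bot.get_obs();q=o['tool_rot'];p=o['eef_pos'];print(p,q,np.degrees(2*np.arctan2(q[2],q[1])),o['contact_force'],o['gripper_width'])
a=np.radians(9.65);X=np.array([np.cos(a),-np.sin(a)]);Y=np.array([np.sin(a),np.cos(a)])
d=np.array([.4787,.0641])-p[:2];print('to go Y,X mm',d@Y*1e3,d@X*1e3)
E
```

```text
[0.47751518 0.06281705 0.13337482] [ 1.42109350e-04  7.64510216e-01  6.44611511e-01 -3.31219878e-04] 80.2731145445388 [-0.37174682  0.21578807 -1.71658104] 0.721684214905987
to go Y,X mm 1.4634038451152231 0.952993717422716
```

>>> drive_tool(series=[-1,1.5,1,0,0,0,0,-1,0,0,15,0,0,0,-1,0,0,15,0,0,0,-1,0,0,7,0,0,0,-1,0,0,7,0,0,0,-1,0,0,0,0,0,0])

```text
t: 25.95
eef_pos: [0.4786, 0.0654, 0.0889]
tool_rot: [-0.0, 0.764, 0.645, -0.0]
contact_force: [-0.9, 0.5, -1.7]
gripper_width: 0.72
```

>>> drive_tool(series=[-1,-1,0,6,0,0,0,-1,0,0,6,0,0,0,-1,0,0,5,0,0,0,-1,0,0,4,0,0,0,-1,0,0,0,0,0,0])

```text
t: 26.58
eef_pos: [0.4785, 0.0644, 0.0682]
tool_rot: [-0.0, 0.764, 0.645, -0.0]
contact_force: [0.1, 0.4, -2.0]
gripper_width: 0.718
```

>>> drive_tool(series=[-1,0,0,1.5,0,0,0,-1,0,0,1,0,0,0,-1,0,0,1,0,0,0,-1,0,0,0,0,0,0])

```text
t: 27.08
eef_pos: [0.4787, 0.0644, 0.065]
tool_rot: [-0.0, 0.764, 0.645, -0.0]
contact_force: [0.4, -0.0, -1.7]
gripper_width: 0.718
```

>>> drive_tool(series=[-1,0,0,0.7,0,0,0,-1,0,0,0.7,0,0,0,-1,0,0,0.7,0,0,0,-1,0,0,0,0,0,0])

```text
t: 27.58
eef_pos: [0.4788, 0.0644, 0.0641]
tool_rot: [0.001, 0.764, 0.645, -0.0]
contact_force: [-5.5, -1.8, 14.9]
gripper_width: 0.722
```

Contact came at exactly the bed height. Releasing and lifting away.

>>> drive_tool(series=[-1,0,0,-0.7,0,0,0,0.9,0,0,0,0,0,0,0.9,0,0,0,0,0,0,0.9,0,0,0,0,0,0,0.9,0,0,0,0,0,0,0.9,0,0,-10,0,0,0,0.9,0,0,-30,0,0,0,0.9,0,0,-50,0,0,0,0.9,0,0,-50,0,0,0,0.9,-60,0,0,0,0,0,0.9,-60,0,0,0,0,0,0.9,-60,0,0,0,0,0])

```text
t: 29.08
eef_pos: [0.4483, -0.1147, 0.2047]
tool_rot: [0.001, 0.764, 0.646, 0.0]
contact_force: [1.0, 0.6, -0.5]
gripper_width: 0.952
```

>>> drive_tool(series=[0.9,-60,0,0,0,0,0,0.9,-60,0,0,0,0,0,0.9,0,0,0,0,0,0,0.9,0,0,0,0,0,0])

```text
t: 29.58
eef_pos: [0.4287, -0.2308, 0.204]
tool_rot: [0.0, 0.764, 0.645, 0.0]
contact_force: [-0.4, 0.2, -0.1]
gripper_width: 0.951
```

```bash
cat > fit.py <<'E'
from h import *
from scipy.optimize import minimize
print(stop_shift()[0],bot.get_obs()['eef_pos'],bot.get_obs()['contact_force'])
C={n:cam(n,n+'end.png') for n in('top','side')};G={}
for n,c in C.items():
    g=cv2.GaussianBlur(c['pixels'],(0,0),1).astype(np.float32)
    G[n]=cv2.GaussianBlur(sum(np.hypot(cv2.Sobel(g[...,i],5,1,0),cv2.Sobel(g[...,i],5,0,1)) for i in range(3)),(0,0),1)
s=np.linspace(-1,1,30);e=np.ones(30)
R=np.concatenate([np.c_[s*.031,e*.059],np.c_[s*.031,-e*.059],np.c_[e*.031,s*.059],np.c_[-e*.031,s*.059]])
def cost(p,z,ns):
    x,y,a=p;k=np.array([[np.cos(a),-np.sin(a)],[np.sin(a),np.cos(a)]]);v=0
    P=np.c_[R@k.T+[x,y],np.full(len(R),z)]
    for n in ns:
        q=proj(C[n],P).astype(np.float32);v-=cv2.remap(G[n],q[:,:1],q[:,1:],1).mean()/G[n].std()
    return v
for ns in(('top','side'),('top',),('side',)):
  for z in(.055,.08,.095):
    r=min((minimize(cost,[x,y,-.168],(z,ns),method='Nelder-Mead') for x in(.474,.479,.484) for y in(.06,.0655,.07)),key=lambda r:r.fun)
    print(ns,z,round(r.fun,2),r.x.round(4))
t=C['top']['pixels'].astype(int)
for u,v in((272,193),(269,207)):print('gold',(t[v-4:v+5,u-4:u+6,1]-t[v-4:v+5,u-4:u+6,0]).max())
d=cv2.absdiff(C['top']['pixels'],calib('top')['pixels']).max(2)
for n,(u,v) in dict(s1=(389,220),s2=(438,280),roll=(257,123),bowl=(466,204),san=(400,150)).items():print(n,d[v-14:v+15,u-14:u+15].max())
E
python3 fit.py
```

```text
(np.float64(14288.859375), np.float64(37.0)) [ 0.42896757 -0.23005655  0.20397616] [-0.39795374 -0.10640101  0.38279471]
('top', 'side') 0.055 -5.96 [ 0.4905  0.0631 -0.1744]
('top', 'side') 0.08 -6.36 [ 0.483   0.0632 -0.2828]
('top', 'side') 0.095 -6.43 [ 0.4764  0.0602 -0.1882]
('top',) 0.055 -3.2 [ 0.4903  0.0646 -0.1927]
('top',) 0.08 -3.29 [ 0.4877  0.0619 -0.1985]
('top',) 0.095 -3.39 [ 0.4859  0.0588 -0.1978]
('side',) 0.055 -3.05 [ 0.4834  0.0586 -0.1228]
('side',) 0.08 -3.3 [ 0.4817  0.0635 -0.2959]
('side',) 0.095 -3.5 [ 0.4735  0.0589 -0.1711]
gold 25
gold 24
s1 93
s2 7
roll 9
bowl 7
san 10
```

>>> drive_tool(series=[0.9,-60,-10,0,0,0,0,0.9,-60,-10,0,0,0,0,0.9,-60,0,0,0,0,0,0.9,-60,0,0,0,0,0,0.9,0,0,0,0,0,0,0.9,0,0,0,0,0,0])

```text
t: 30.48
eef_pos: [0.3698, -0.4631, 0.2034]
tool_rot: [-0.0, 0.763, 0.646, 0.001]
contact_force: [0.3, 0.1, 0.2]
gripper_width: 0.948
```

```bash
python3 fit.py; python3 - <<'E'
import cv2,numpy as np
from h import *
b=cv2.imread('pics/sideend.png');d=cv2.absdiff(b,calib('side')['pixels']).max(2)
for u,v in((329,168),(382,152)):print('side',d[v-10:v+11,u-10:u+11].max())
# brightness profile along nest y over bed centre in top view at bed height & pack top
t=cv2.imread('pics/topend.png').mean(2).astype(np.float32);c=calib('top')
a=np.radians(9.65);X=np.array([np.cos(a),-np.sin(a)]);Y=np.array([np.sin(a),np.cos(a)]);G0=np.array([.5794,-.0295])
for x in(-105,-115,-125):
    P=[[*(G0+X*x/1e3+Y*y/1e3),.055] for y in range(0,160,4)];q=proj(c,P).astype(np.float32);print(x,cv2.remap(t,q[:,:1],q[:,1:],1).ravel().astype(int))
for y in(40,77,115):
    P=[[*(G0+X*x/1e3+Y*y/1e3),.055] for x in range(-170,-60,4)];q=proj(c,P).astype(np.float32);print(y,cv2.remap(t,q[:,:1],q[:,1:],1).ravel().astype(int))
E
```

```text
(np.float64(13915.26953125), np.float64(36.5)) [ 0.37006391 -0.46252116  0.20358293] [-0.07366561 -0.15652414 -0.09046546]
('top', 'side') 0.055 -5.92 [ 0.4905  0.0631 -0.1744]
('top', 'side') 0.08 -6.32 [ 0.4831  0.0632 -0.2853]
('top', 'side') 0.095 -6.4 [ 0.476   0.0602 -0.1876]
('top',) 0.055 -3.19 [ 0.4904  0.0646 -0.191 ]
('top',) 0.08 -3.28 [ 0.4876  0.062  -0.1997]
('top',) 0.095 -3.38 [ 0.4859  0.0588 -0.1982]
('side',) 0.055 -3.04 [ 0.4831  0.0586 -0.131 ]
('side',) 0.08 -3.28 [ 0.4816  0.0639 -0.2983]
('side',) 0.095 -3.48 [ 0.4737  0.0588 -0.1754]
gold 26
gold 23
s1 7
s2 7
roll 9
bowl 6
san 8
side 6
side 6
-105 [ 75  39  32  39  56  82 121 133  93  75  83  97  89  84  98  94 120 147
 150 151 150 150 149 149 147 119  90 134 123  89 101 109  94  84 107 148
 119  60  57  72]
-115 [ 77  41  30  38  55  80 120 130  94  76  78  80  96  90  80  93 110 142
 150 151 151 150 152 152 149 122  87 132 123  87  91 105 100  91 106 144
 118  62  53  68]
-125 [ 87  88  76  49  55  82 118 128  87  74  78  78  77  84  96  86 106 143
 150 148 148 149 149 150 149 123  90 133 125  85  80  86  87  83 109 145
 116  61  54  68]
40 [ 82  64  75 128 111  88 117 146 118  79  78  79  78  79  78  78  81  92
  94  93 143 158 153 158 147 121 115 116]
77 [ 64  63  70 126 126  91 122 148 126 125 147 148 149 150 151 151 151 150
 150 136 151 160 157 159 150 123 118 119]
115 [ 63  62  63  77  87  89 117 146 124  96  93  89  91  94  91  93  96  90
  90 101 144 161 158 159 141  83  63  61]
```

```bash
python3 -c "
from station import bot
print(bot.hand_in())"
```

```text
the job is handed in; nothing more can be done
None
```

The stop is let out by one hole and the long pack is lying on the labeller's bed between the end plate and the stop. I handed the job in at about 30.5 s on the robot's clock.

**Stop:** I pinched the buttons in and slid the sleeve out about 36.5 mm. I stopped when the pull rose to about 10 N, well under the 25 N that bends the catch. The top camera shows brass outside the sleeve on both sides, so both buttons look to have popped through.

**First pinch failed:** The fingertips stood about 20 mm higher than the description gives, so the pads missed the buttons. I pulled up to about 22 N against the locked sleeve before I noticed and pinched again 15 mm lower. On the second pinch the sleeve slid off the buttons at a bit over 17 N, more than the 8 to 14 N quoted.

**Pack:** I set it down gently. It touched at exactly the height expected for the bed, with about 15 N, and there was no side contact on the way down. I then let go and moved the arm clear.

**Last checks:**
- **Neighbours:** The short packs, label roll, bowl and sanitiser show no change in the top camera.
- **Arm:** It is touching nothing.
- **Pack position:** My image fits of the pack in the nest were noisy, up to about 12 mm across and several degrees of turn apart, so they don't confirm it precisely. Brightness profiles along and across the bed agree with it lying straight and near the middle of the gap. I had used all 12 pictures, so there was no last look by eye.

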